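# Send the tube carrier down the hand-over rail

### The arm

A 6-joint arm with a two-finger parallel gripper is mounted at the origin on a cart in front of the work surface, level with it; the furniture and walls round the work are solid. World frame = base frame: x ahead of the robot, y to its left, z up, the work surface at z = 0. Lengths are in m, angles in rad, forces in N, time in s.
With the tool pointing down it reaches from about 0.375 to 0.975 m from the base axis. Payload 3.8 kg.
Tool frame: the origin (TCP) lies between the finger pads; the fingertips stand 8 mm ahead of it and the grasp point (between the pads) lies 11 mm behind it (ctrl.tcp_to_tips is the distance from the TCP to the fingertips, in m); z points along the fingers, y is the line along which they close (so a half turn about z gives the same grasp; the last joint's range is limited). The gripper opens to 88 mm and grips with 3 to 60 N. Pads are 18 mm wide; open, the fingers measure 123 mm over their backs; the gripper's body (75 mm by 187 mm) begins 45 mm behind the grasp point.
Start: joints at [-1.287, 0.264, 1.604, -0, 1.274, -0.037], TCP at [0.213, -0.641, 0.247] pointing down, gripper open.
Joint ranges: [-2.63, 2.63], [-0.94, 2.18], [0.31, 2.57], [-1.31, 4.45], [0, 2.66], [-2.55, 2.55]. Speed limits (rad/s): [2.57, 2.57, 3.14, 3.14, 3.14, 3.14].

### API

Orientations are given as a 3x3 rotation matrix whose columns are the frame's x, y, z axes.
In Python, from rig import ctrl, vision gives the robot as it stands. The module is installed in compiled form; this text tells all that it offers.
- The arm moves only by the tool servo_tool, never from a script. Its argument "series" is a list of rows, each a list of 4 numbers: the shift along the tool's x, y, z in units of 30 mm (1.0 is 30 mm), then the turn about the tool's z in units of 10 degrees (1.0 is 10 degrees). In form: [[dx, dy, dz, yaw], ...]. A call has 1 to 8 rows; each row is the pose to reach, as a shift and turn from the pose commanded when the call began, along the tool's axes at that moment; what a row does not reach only later rows make up. A row lasts 1/8 s, in which the tool goes at most 62.5 mm and 10.7 degrees, less where a joint would pass 70% of its speed; a pose out of reach is approached as far as the arm can. A call with a gripper value outside its range is refused whole. "grip" is the gripper command: -1 is shut, 1 is fully open, values between are in proportion, set as the call begins (left out, the last holds). The fingers move at their own pace and stop on an object; "newtons" is the grip in N (left out, the last holds). Time passes only in rows, so rows that repeat a pose let the fingers close. It gives the time, the measured TCP pose, the force, the opening and the grip force at its end, in the units of the state.
- ctrl.get_state(): the state, without advancing time (a new reading comes with each control period).
- vision.camera(name): name is "scene" or "top" or "wrist"; returns a dict with "color" (480x640x3 uint8, blue, green, red), "depth" (480x640 float32, m along the optical axis (not along the pixel's ray), 0 where there is no reading), "vfov" (degrees; the focal length in pixels is half the picture's height over the tangent of half this angle, whatever the lens; pixels are square), "cx", "cy" (the principal point, pixels), "k1" (the pictures are not rectified: a ray, as slopes to the right and down, at radius r is drawn at 1 + k1 r^2 times it, then the intrinsics apply), "xyz" and "rotation" of the camera in the world; the wrist camera has in their place "T_tool_cam" (4x4, takes a point from camera to tool coordinates, whose origin is the TCP and whose axes are the flange's). Camera axes: x right, y up, looking along -z (the intrinsics and any distortion apply to the point x, -y, -z); pixel columns grow to the right and rows downward; lengths in m; the calibration is good to about 2 mm. A picture is of the moment at which its call begins: read the wrist's pose just before it.
- ctrl.sign_off(): hands the job in; it is judged then, once.
The state is a dict: "time": time; "joints": joint angles; "qd": joint speeds; "tau": joint torques, N m; "tcp_pos": TCP position; "tool_rot": TCP orientation; "contact_force": force on the tool from outside, world axes, zero at the start; "moment": the same for the moment, N m; "finger_gap": finger opening in m; "finger_force": force on a finger pad.
Only numpy, scipy, OpenCV 4.12 (cv2) and the standard library are available. Lean on these libraries where they do the work, as an engineer would, in place of code of your own. Each camera call takes 0.05 s, during which the arm holds its last target. There are 200 camera calls.

### The job

Pick up the long roller carrier (the longer of the two saddle-shaped tube carriers, with the flat grip fin) and set it astride the sloped rail on its raised half, lowering it until its rollers rest on the rod. Then let go and back away upward so that it rolls down by itself and comes to rest against the stop at the low end; do not drop it from a height and do not touch it on the lower half of the rail. Leave the short carrier with the round knob where it stands.

Things in the scene. Friction and masses are not known exactly. Their poses are not given: they have to be found in the camera images.
- hanger: Long tube carrier: upside-down U, 70 mm long (y, rolling direction; either way round), 56 wide (x), stands 124 tall, about 0.2 kg, loose. Grip fin on top: 12 thick (x), 34 long (y), from 36 to 72 mm above the origin. Slot 22 mm wide, mouth flared to 35; two V rollers inside, 22 mm either side of mid. Origin: in the slot, 52 mm above the feet, where the rod's centre lies when seated. z up.
- saddle: Short tube carrier, to be left alone: same make and width but only 46 mm long (y), with a round white knob (20 mm across, 30 tall) on top instead of a fin, and no rollers. Stands 118 mm tall, loose. Origin in its slot, 52 mm above its feet.
- rail_home (a point): Point on the rod's centre line where the long carrier's origin lies when against the stop; 85 mm above the worktop. y points uphill along the rod (10 degrees), x level across, z square to the rod. Rail: fixed 12 mm steel rod on a 60 x 370 mm base. Stop: plate with rubber face 35 mm downhill of this point, top 40 mm above the rod. Thin post under the rod's high end, 277 mm uphill.
- rail_load (a point): Point on the rod's centre line on its raised half, 195 mm uphill of rail_home, 119 mm above the worktop: a good place for the carrier's origin when setting down (50 mm downhill to 30 mm uphill of it will do). Axes as rail_home. Held level, the carrier's uphill roller touches first, origin 4 mm above its seat: near enough to let go; it then tips to the slope and rolls down in 1 to 3 s.

How it is judged:
By the outcome, as a careful person would: the job done as asked, in the order asked, and still so for the second after the job is handed in, with the robot touching nothing.
It also fails if it takes over 38 s, if anything falls off the work surface, if the arm or the gripper's body presses on something with over 40 N, if the wrist force passes 120 N, or if a joint passes its speed limit or range.

## Working session

There is one attempt and no reset: what is moved stays moved. The work goes in short steps, Python scripts to look and compute and a tool call to move; the robot and the scene stay as the last step left them, time stands still between calls to the robot, and variables do not carry over. Pictures are saved under pics/ and viewed, at most 10 in all, crops included, and the job is handed in when it is done.

Besides the shell and the picture viewer there is one more tool, called after ">>>" by a JSON object that holds its "fn" and its "kwargs", one argument or row to a line. servo_tool: Moves the arm, as the interface text tells. Its arguments: {"type":"object","properties":{"series":{"type":"array","items":{"type":"array","items":{"type":"number"}}},"grip":{"type":"number"},"newtons":{"type":"number"}},"required":["series"]}

```bash
mkdir -p pics
cat > h.py <<'E'
import numpy as np, cv2
from rig import ctrl, vision
def cam(n):
    s=ctrl.get_state(); c=vision.camera(n)
    if n=="wrist":
        T=np.eye(4);T[:3,:3]=np.array(s["tool_rot"]);T[:3,3]=s["tcp_pos"];T=T@np.array(c["T_tool_cam"])
        c["R"],c["p"]=T[:3,:3],T[:3,3]
    else: c["R"],c["p"]=np.array(c["rotation"]).reshape(3,3),np.array(c["xyz"])
    c["f"]=240/np.tan(np.radians(c["vfov"])/2)
    return c
def rays(c,uv):
    uv=np.asarray(uv,float).reshape(-1,2); K=np.array([[c["f"],0,c["cx"]],[0,c["f"],c["cy"]],[0,0,1]])
    s=cv2.undistortPoints(uv[:,None],K,np.array([c["k1"],0,0,0.]))[:,0]
    return np.c_[s[:,0],-s[:,1],-np.ones(len(s))]@c["R"].T
def onz(c,uv,z):
    d=rays(c,uv); return c["p"]+d*((z-c["p"][2])/d[:,2])[:,None]
def dep(c,uv):
    uv=np.asarray(uv).reshape(-1,2); z=c["depth"][uv[:,1].astype(int),uv[:,0].astype(int)]
    return c["p"]+rays(c,uv)*z[:,None]
def tri(c1,u1,c2,u2):
    a,b=rays(c1,u1)[0],rays(c2,u2)[0]
    t=np.linalg.lstsq(np.c_[a,-b],c2["p"]-c1["p"],rcond=None)[0]
    P,Q=c1["p"]+a*t[0],c2["p"]+b*t[1]; return (P+Q)/2,np.linalg.norm(P-Q)
E
python3 - <<'E'
from h import *
for n in("scene","top"):
    c=cam(n);cv2.imwrite(f"pics/{n}0.png",c["color"]);print(n,c["p"],c["R"].round(2).tolist(),c["f"],(c["depth"]>0).mean())
print(ctrl.get_state())
E
```

```text
scene [0.17589049 0.50457532 0.74788349] [[-0.82, 0.41, -0.4], [-0.57, -0.58, 0.58], [0.01, 0.7, 0.71]] 433.03008422265845 0.9959733072916667
top [ 3.74457367e-01 -9.59623772e-04  9.64197326e-01] [[-0.01, 0.99, -0.17], [-1.0, -0.01, -0.0], [-0.0, 0.17, 0.99]] 458.3003343330599 0.9960188802083333
{'time': 0.1, 'joints': array([-1.28691943e+00,  2.64669669e-01,  1.60522140e+00, -1.67279080e-05,
        1.27374816e+00, -3.68735040e-02]), 'qd': array([ 4.05640549e-04, -5.52920729e-04, -1.05243897e-03,  1.86361676e-03,
        5.41884886e-06, -2.97346694e-04]), 'tau': array([-4.94383967e-04, -5.03620327e+01, -3.58071363e+01,  7.30206608e-02,
        2.33191985e-02, -4.52773622e-05]), 'tcp_pos': array([ 0.21264515, -0.63996025,  0.24552668]), 'tool_rot': array([[ 9.48997569e-01,  3.15282836e-01, -5.88558308e-04],
       [ 3.15283380e-01, -9.48995547e-01,  1.96018303e-03],
       [ 5.94728509e-05, -2.04577158e-03, -9.99997906e-01]]), 'contact_force': array([-0.19286988, -0.01090199,  0.6442677 ]), 'moment': array([-0.0240345 , -0.01295151,  0.00372674]), 'finger_force': 0.0, 'finger_gap': 0.08803853222158314}
```

View pics/scene0.png

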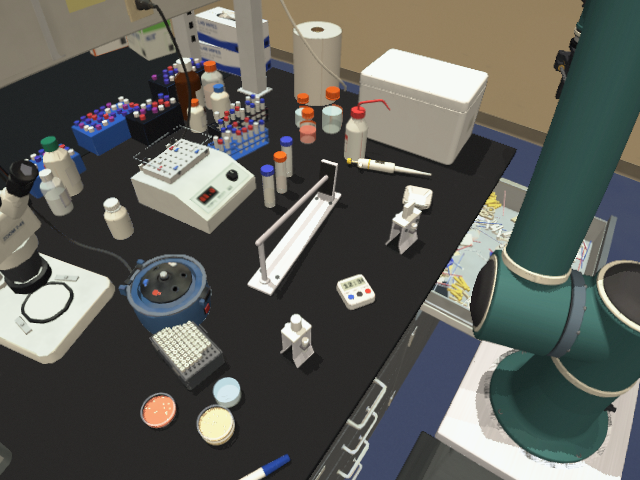

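View pics/top0.png

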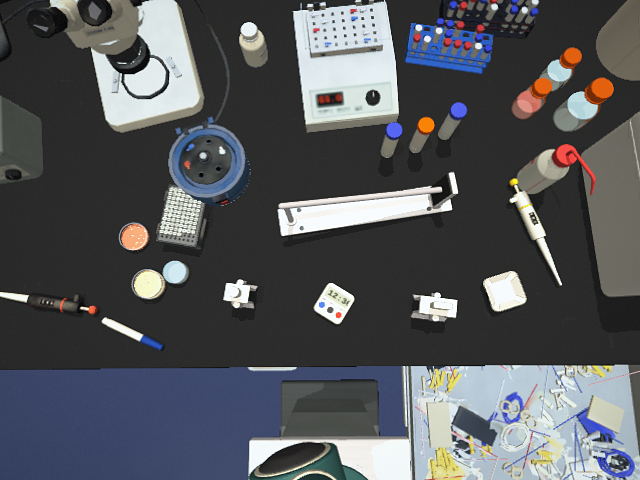

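The scene view shows the long carrier at about (405,228) and the knob carrier at (297,338). The rail's stop end is at (328,175) and its post end at (263,260). In the top view the fin carrier is at (435,307), the knob one at (240,293), the stop at (452,190) and the post at (288,215).

```bash
cat > m.py <<'E'
from h import *
def cloud(c):
    v,u=np.mgrid[0:480,0:640]; return dep(c,np.c_[u.ravel(),v.ravel()]).reshape(480,640,3)
def rect(P,t):
    (cx,cy),(w,h),a=cv2.minAreaRect((P[:,:2]*1000).astype(np.float32))
    print(t,len(P),"c",round(cx,1),round(cy,1),"wh",round(w,1),round(h,1),"ang",round(a,1),"zmax",P[:,2].max().round(4),"zmed",np.median(P[:,2]).round(4))
if __name__=="__main__":
    t=cam("top");s=cam("scene");Ct=cloud(t);Cs=cloud(s)
    for n,C,boxes in(("top",Ct,((405,285,465,330),(215,270,265,315))),("scene",Cs,((380,190,430,255),(275,310,320,370)))):
        for b in boxes:
            P=C[b[1]:b[3],b[0]:b[2]].reshape(-1,3)
            rect(P[P[:,2]>.03],n+" all"); rect(P[P[:,2]>.095],n+" top")
    # rod
    for n,C,b in(("top",Ct,(270,180,465,240)),("scene",Cs,(245,155,345,295))):
        P=C[b[1]:b[3],b[0]:b[2]].reshape(-1,3);P=P[(P[:,2]>.055)&(P[:,2]<.2)]
        print(n,len(P)); o=P[np.argsort(P[:,1])]
        for k in np.array_split(o,14): print(np.median(k,0).round(4),k[:,2].max().round(3))
E
python3 m.py
```

```text
top all 827 c 400.4 -122.6 wh 53.2 247.1 ang 5.3 zmax 0.9642 zmed 0.0896
top top 168 c 396.6 -112.0 wh 17.8 225.7 ang 6.7 zmax 0.9642 zmed 0.1247
top all 559 c 399.7 103.8 wh 208.7 53.6 ang 62.1 zmax 0.9642 zmed 0.0893
top top 119 c 411.0 89.3 wh 193.8 18.7 ang 73.5 zmax 0.9642 zmed 0.1186
scene all 778 c 309.7 137.3 wh 56.2 779.8 ang 15.9 zmax 0.7479 zmed 0.086
scene top 165 c 299.2 142.6 wh 22.8 764.4 ang 17.1 zmax 0.7479 zmed 0.1184
scene all 887 c 322.4 338.9 wh 53.2 439.2 ang 34.6 zmax 0.7479 zmed 0.0869
scene top 167 c 312.5 339.1 wh 19.4 428.7 ang 36.9 zmax 0.7479 zmed 0.1163
top 1460
[ 0.6284 -0.242   0.1165] 0.121
[ 0.6263 -0.2338  0.1092] 0.119
[ 0.6345 -0.2289  0.0908] 0.117
[ 0.6393 -0.2238  0.0748] 0.096
[ 0.6335 -0.1985  0.0894] 0.096
[ 0.6285 -0.1634  0.0958] 0.102
[ 0.6231 -0.1299  0.1025] 0.109
[ 0.6182 -0.0962  0.1083] 0.113
[ 0.6136 -0.0632  0.1141] 0.119
[ 0.6092 -0.0321  0.1196] 0.125
[6.044e-01 1.000e-04 1.254e-01] 0.131
[0.5996 0.0302 0.1306] 0.136
[0.5948 0.0599 0.1353] 0.142
[0.59   0.0782 0.1373] 0.144
scene 1718
[ 0.6362 -0.2415  0.1081] 0.119
[ 0.6324 -0.2318  0.1029] 0.117
[ 0.6384 -0.2276  0.0859] 0.117
[ 0.6406 -0.2135  0.0822] 0.118
[ 0.7489 -0.1875  0.0897] 0.118
[ 0.7576 -0.1815  0.092 ] 0.119
[ 0.7383 -0.1438  0.095 ] 0.119
[ 0.7381 -0.1299  0.0986] 0.12
[ 0.743  -0.1209  0.089 ] 0.118
[ 0.7427 -0.1158  0.1054] 0.117
[ 0.6102 -0.0423  0.1157] 0.124
[0.6004 0.0231 0.1269] 0.135
[0.5907 0.0754 0.1315] 0.14
[0.5926 0.0833 0.1056] 0.142
```

```bash
sed -i 's/    return c$/    return c/; s/return c\["p"\]+rays(c,uv)\*z\[:,None\]/return np.where(z[:,None]>0,c["p"]+rays(c,uv)*z[:,None],np.nan)/' h.py
cat > m2.py <<'E'
from m import *
t=cam("top");s=cam("scene");Ct=cloud(t);Cs=cloud(s)
for n,C,boxes in(("top",Ct,((405,285,465,330),(215,270,265,315))),("scene",Cs,((380,190,430,255),(275,310,320,370)))):
    for b in boxes:
        P=C[b[1]:b[3],b[0]:b[2]].reshape(-1,3)
        for lo in(.03,.095,.115):
            Q=P[P[:,2]>lo]
            if len(Q)>5: rect(Q,f"{n} {lo}")
P=Ct[180:240,290:430].reshape(-1,3);P=P[(P[:,2]>.085)&(P[:,2]<.145)&(P[:,1]>-.2)&(P[:,1]<.07)]
vx,vy,vz,x0,y0,z0=cv2.fitLine(P.astype(np.float32),cv2.DIST_HUBER,0,.01,.01).ravel()
d=np.array([vx,vy,vz])*np.sign(vy);print("rod dir",d,"az",np.degrees(np.arctan2(d[0],d[1])),"slope",np.degrees(np.arcsin(d[2])))
for y in(-.19,0):print(np.array([x0,y0,z0])+d*(y-y0)/d[1])
E
python3 m2.py
```

```text
top 0.03 816 c 408.3 -208.2 wh 70.5 54.4 ang 84.1 zmax 0.1282 zmed 0.0896
top 0.095 152 c 407.7 -207.8 wh 33.6 12.0 ang 81.8 zmax 0.1282 zmed 0.1244
top 0.115 128 c 407.8 -207.8 wh 33.6 11.9 ang 82.3 zmax 0.1282 zmed 0.125
top 0.03 547 c 436.3 173.6 wh 46.3 55.0 ang 80.6 zmax 0.1231 zmed 0.0894
top 0.095 110 c 435.5 173.0 wh 18.2 18.1 ang 3.0 zmax 0.1231 zmed 0.1185
top 0.115 88 c 435.9 173.1 wh 18.4 16.7 ang 89.9 zmax 0.1231 zmed 0.1189
scene 0.03 769 c 414.1 -250.6 wh 54.0 162.4 ang 10.1 zmax 0.1278 zmed 0.0858
scene 0.095 152 c 406.5 -207.5 wh 35.0 12.8 ang 78.6 zmax 0.1278 zmed 0.1167
scene 0.115 84 c 406.6 -207.4 wh 34.9 11.7 ang 81.9 zmax 0.1278 zmed 0.1237
scene 0.03 877 c 434.4 178.0 wh 51.0 48.0 ang 25.1 zmax 0.1207 zmed 0.0867
scene 0.095 154 c 435.7 175.1 wh 18.7 18.1 ang 75.2 zmax 0.1207 zmed 0.1158
scene 0.115 83 c 435.9 174.7 wh 17.7 18.2 ang 82.7 zmax 0.1207 zmed 0.1176
rod dir [-0.14732419  0.973949    0.1723917 ] az -8.601624 slope 9.926906
[ 0.6329199  -0.19        0.09189657]
[0.6041796 0.        0.1255271]
```

>>> {"fn": "servo_tool", "kwargs": {
  "series": [
    [1.3, -1.45, 0, -0.8],
    [2.7, -2.9, 0, -1.6],
    [4.0, -4.4, 0, -2.4],
    [5.4, -5.8, 0, -3.2],
    [6.7, -7.3, 0, -4.0],
    [8.0, -8.7, 0.2, -4.9],
    [9.4, -10.2, 0.4, -5.7],
    [10.7, -11.6, 0.6, -6.5]
  ],
  "grip": 1,
  "newtons": 25
}}

```text
time: 1.3
tcp_pos: [0.4083, -0.2073, 0.2289]
tool_rot: [[0.111, 0.994, 0.001], [0.994, -0.111, -0.0], [-0.0, 0.001, -1.0]]
contact_force: [1.0, -0.7, -0.4]
finger_gap: 0.088
finger_force: 0.0
```

>>> {"fn": "servo_tool", "kwargs": {
  "series": [
    [0, 0, 0, 0],
    [0, 0, 0, 0]
  ]
}}

```text
time: 1.55
tcp_pos: [0.4078, -0.2093, 0.2289]
tool_rot: [[0.115, 0.993, 0.0], [0.993, -0.115, -0.001], [-0.001, 0.0, -1.0]]
contact_force: [0.5, 0.1, 0.2]
finger_gap: 0.0882
finger_force: 0.0
```

```bash
cat >> h.py <<'E'
def go(x,y,z,ang):  # print shift in tool units to TCP target, ang = desired world angle of tool y, deg
    s=ctrl.get_state();R=np.array(s["tool_rot"]);d=R.T@(np.array([x,y,z])-s["tcp_pos"])/.03
    a=np.degrees(np.arctan2(R[1,1],R[0,1])); print("t",s["time"],"tcp",s["tcp_pos"].round(4),"yang",a.round(2),"shift",d.round(2),"yaw",round(((a-ang+180)%360-180)/10,2))
E
python3 - <<'E'
from m import *
go(.407,-.2076,.102,-7)
w=cam("wrist");cv2.imwrite("pics/w1.png",w["color"])
C=cloud(w).reshape(-1,3)
C=C[(abs(C[:,0]-.407)<.06)&(abs(C[:,1]+.208)<.06)]
for lo,hi in((.03,.14),(.105,.14),(.115,.14)): rect(C[(C[:,2]>lo)&(C[:,2]<hi)],str(lo))
E
```

```text
t 1.55 tcp [ 0.4078 -0.2093  0.2289] yang -6.61 shift [ 0.06 -0.03  4.23] yaw 0.04
0.03 4727 c 406.5 -207.7 wh 70.1 54.9 ang 82.0 zmax 0.1268 zmed 0.0887
0.105 969 c 406.6 -207.3 wh 33.7 11.9 ang 82.5 zmax 0.1268 zmed 0.1241
0.115 923 c 406.6 -207.4 wh 33.6 11.9 ang 82.8 zmax 0.1268 zmed 0.1242
```

View pics/w1.png

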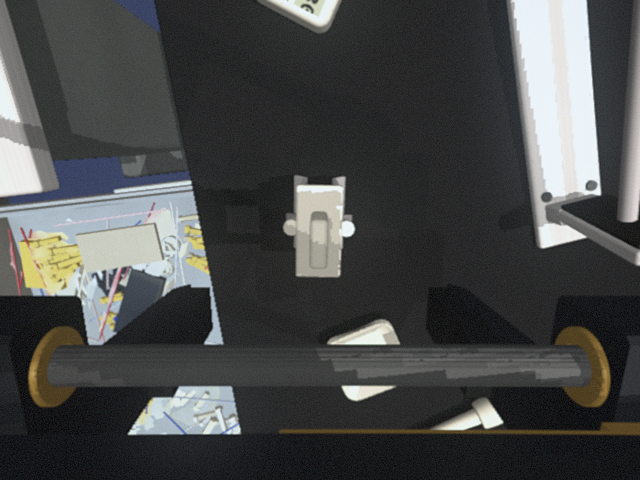

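The wrist view has the fin centred at (319,240) on the carrier body at (320,230). It agrees with the other two cameras to 1 mm, and the fin measures 34 x 12 mm with its top at 0.124 m, as the text says. I'll go down and grip.

>>> {"fn": "servo_tool", "kwargs": {
  "series": [
    [0.06, -0.04, 1.2, 0.08],
    [0.06, -0.04, 2.4, 0.08],
    [0.06, -0.04, 3.4, 0.08],
    [0.06, -0.04, 4.0, 0.08],
    [0.06, -0.04, 4.2, 0.08],
    [0.06, -0.04, 4.2, 0.08]
  ]
}}

```text
time: 2.35
tcp_pos: [0.4065, -0.2082, 0.1028]
tool_rot: [[0.131, 0.991, -0.0], [0.991, -0.131, -0.0], [-0.0, -0.0, -1.0]]
contact_force: [1.0, 0.1, 0.5]
finger_gap: 0.0883
finger_force: 0.0
```

>>> {"fn": "servo_tool", "kwargs": {
  "series": [
    [0, 0, 0, 0],
    [0, 0, 0, 0],
    [0, 0, 0, 0],
    [0, 0, 0, 0],
    [0, 0, 0, 0],
    [0, 0, 0, 0]
  ],
  "grip": -1,
  "newtons": 25
}}

```text
time: 3.1
tcp_pos: [0.4067, -0.2071, 0.1027]
tool_rot: [[0.129, 0.992, -0.0], [0.992, -0.129, 0.0], [0.0, -0.0, -1.0]]
contact_force: [-0.5, 0.1, 0.1]
finger_gap: 0.0304
finger_force: 0.0
```

>>> {"fn": "servo_tool", "kwargs": {
  "series": [
    [0, 0, 0, 0],
    [0, 0, 0, 0],
    [0, 0, 0, 0],
    [0, 0, 0, 0]
  ]
}}

```text
time: 3.6
tcp_pos: [0.4067, -0.2071, 0.1026]
tool_rot: [[0.129, 0.992, -0.0], [0.992, -0.129, 0.0], [0.0, -0.0, -1.0]]
contact_force: [0.0, -0.5, -1.1]
finger_gap: 0.0116
finger_force: 25.0
```

>>> {"fn": "servo_tool", "kwargs": {
  "series": [
    [0, 0, -0.6, 0],
    [0, 0, -1.8, 0],
    [0, 0, -3.2, 0],
    [0, 0, -4.6, 0],
    [0, 0, -5.3, 0],
    [0, 0, -5.3, 0]
  ]
}}

```text
time: 4.35
tcp_pos: [0.4076, -0.2077, 0.2634]
tool_rot: [[0.129, 0.992, 0.003], [0.992, -0.129, -0.002], [-0.001, 0.003, -1.0]]
contact_force: [-0.4, 0.3, -2.1]
finger_gap: 0.0117
finger_force: 25.0
```

Run:
```python
from h import *
go(.6042,0,.262,8.6)
```

```text
t 4.35 tcp [ 0.4076 -0.2077  0.2634] yang -7.42 shift [7.71 5.6  0.05] yaw -1.6
```

>>> {"fn": "servo_tool", "kwargs": {
  "series": [
    [0.6, 0.4, 0, -0.1],
    [1.9, 1.4, 0, -0.4],
    [3.4, 2.5, 0, -0.7],
    [5.0, 3.6, 0, -1.0],
    [6.4, 4.7, 0, -1.3],
    [7.4, 5.4, 0, -1.6],
    [7.7, 5.6, 0, -1.6],
    [7.7, 5.6, 0, -1.6]
  ]
}}

```text
time: 5.35
tcp_pos: [0.6023, 0.0003, 0.2597]
tool_rot: [[-0.15, 0.989, -0.004], [0.989, 0.15, -0.0], [0.0, -0.004, -1.0]]
contact_force: [-0.3, 0.4, -2.8]
finger_gap: 0.0115
finger_force: 25.0
```

Run:
```python
from m import *
go(.6042,0,.175,8.6)
w=cam("wrist");s=cam("scene");t=cam("top")
cv2.imwrite("pics/w2.png",w["color"]);cv2.imwrite("pics/s2.png",cv2.resize(s["color"][80:320,180:420],(600,600)))
for n,c in(("wrist",w),("scene",s),("top",t)):
    C=cloud(c).reshape(-1,3)
    # rod points
    for y in(-.15,-.1,-.05,.05,.07):
        m=(abs(C[:,1]-y)<.008)&(C[:,2]>.085)&(C[:,2]<.15)&(abs(C[:,0]-.604+.1513*y)<.012)
        if m.sum()>5: print(n,y,m.sum(),np.median(C[m],0).round(4))
    m=(abs(C[:,1])<.05)&(abs(C[:,0]-.604)<.05)
    for lo,hi in((.155,.243),(.155,.2)):
        q=C[m&(C[:,2]>lo)&(C[:,2]<hi)]
        if len(q)>5: rect(q,f"{n} {lo}-{hi}")
```

```text
t 5.35 tcp [6.023e-01 3.000e-04 2.597e-01] yang 8.6 shift [-0.02  0.07  2.82] yaw 0.0
wrist -0.15 166 [ 0.6266 -0.1506  0.0976]
wrist 0.05 430 [0.5974 0.0502 0.1331]
wrist 0.07 465 [0.5944 0.0701 0.1368]
wrist 0.155-0.243 1940 c 599.0 15.5 wh 55.8 38.9 ang 9.0 zmax 0.243 zmed 0.2172
wrist 0.155-0.2 553 c 598.3 19.0 wh 47.8 31.3 ang 8.4 zmax 0.2 zmed 0.1699
scene -0.15 23 [ 0.6258 -0.1515  0.097 ]
scene -0.1 21 [ 0.6179 -0.0998  0.1064]
scene -0.05 14 [ 0.6085 -0.0499  0.1135]
scene 0.05 34 [0.5953 0.0492 0.1318]
scene 0.07 47 [0.5913 0.0737 0.1353]
scene 0.155-0.243 988 c 598.2 -0.8 wh 49.0 72.4 ang 6.5 zmax 0.2429 zmed 0.2007
scene 0.155-0.2 484 c 599.7 -0.6 wh 45.4 72.9 ang 5.6 zmax 0.1999 zmed 0.1767
top -0.15 25 [ 0.6274 -0.1545  0.0979]
top -0.05 26 [ 0.6138 -0.0534  0.117 ]
top 0.155-0.243 137 c 583.6 -1.3 wh 8.3 61.6 ang 9.0 zmax 0.2429 zmed 0.2282
top 0.155-0.2 11 c 590.3 -23.4 wh 1.3 15.8 ang 3.3 zmax 0.1996 zmed 0.197
```

View pics/w2.png

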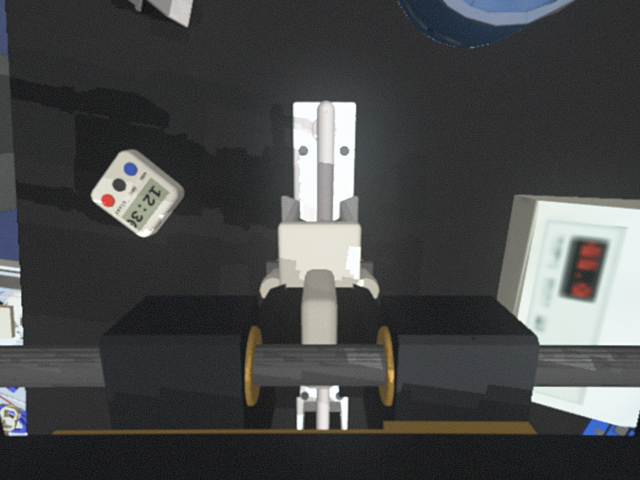

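View pics/s2.png

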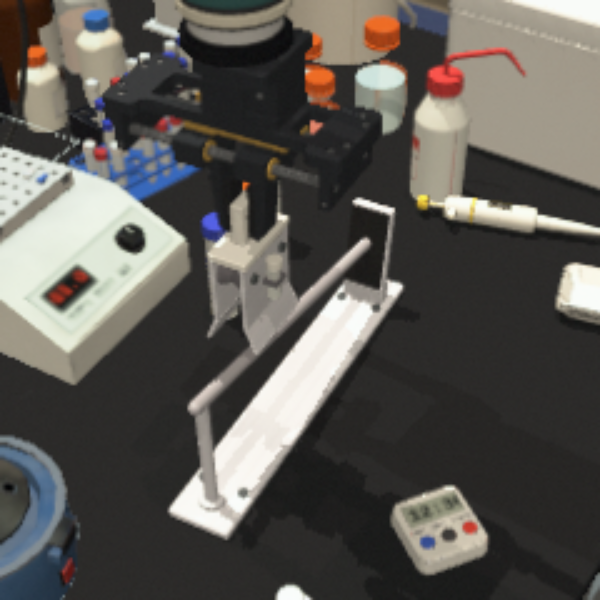

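The wrist view shows the carrier at (320,250), lined up with the rod at (326,110–200), which lies about 3 mm towards tool +y. The scene crop shows it hanging above the raised half, clear of the rod. I'll lower it with that correction.

>>> {"fn": "servo_tool", "kwargs": {
  "series": [
    [0, 0.1, 0, 0],
    [0, 0.1, 0.5, 0],
    [0, 0.1, 1.1, 0],
    [0, 0.1, 1.7, 0],
    [0, 0.1, 2.2, 0],
    [0, 0.1, 2.5, 0],
    [0, 0.1, 2.6, 0],
    [0, 0.1, 2.6, 0]
  ]
}}

```text
time: 6.5
tcp_pos: [0.6064, 0.0007, 0.1839]
tool_rot: [[-0.149, 0.989, 0.0], [0.989, 0.149, 0.0], [-0.0, 0.0, -1.0]]
contact_force: [-0.6, -0.7, -2.3]
finger_gap: 0.0119
finger_force: 25.0
```

Run:
```python
from m import *
go(.6045,0,.1737,8.6); print(ctrl.get_state()["contact_force"])
s=cam("scene")
cv2.imwrite("pics/s3.png",cv2.resize(s["color"][120:280,230:390],(600,600)))
```

```text
t 6.5 tcp [0.6064 0.0007 0.1839] yang 8.58 shift [-0.01 -0.07  0.34] yaw -0.0
[-0.58398291 -0.73340422 -2.25990286]
```

View pics/s3.png

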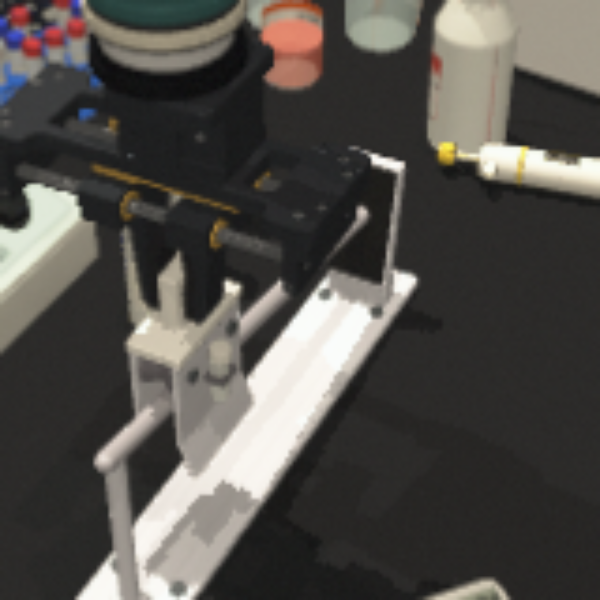

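The crop shows the carrier astride the rod, which enters its slot at about (160,405) with no contact yet. I'll lower it in small steps until there's a touch.

>>> {"fn": "servo_tool", "kwargs": {
  "series": [
    [0, -0.05, 0.08, 0],
    [0, -0.05, 0.16, 0],
    [0, -0.05, 0.22, 0],
    [0, -0.05, 0.26, 0],
    [0, -0.05, 0.26, 0]
  ]
}}

```text
time: 7.18
tcp_pos: [0.6046, 0.0005, 0.1757]
tool_rot: [[-0.149, 0.989, -0.0], [0.989, 0.149, 0.0], [0.0, -0.0, -1.0]]
contact_force: [-0.4, 0.1, -1.7]
finger_gap: 0.0117
finger_force: 25.0
```

>>> {"fn": "servo_tool", "kwargs": {
  "series": [
    [0, 0, 0.03, 0],
    [0, 0, 0.06, 0],
    [0, 0, 0.06, 0]
  ]
}}

```text
time: 7.55
tcp_pos: [0.6046, 0.0004, 0.174]
tool_rot: [[-0.149, 0.989, -0.0], [0.989, 0.149, 0.0], [0.0, -0.0, -1.0]]
contact_force: [0.3, 0.2, -1.7]
finger_gap: 0.0121
finger_force: 25.0
```

>>> {"fn": "servo_tool", "kwargs": {
  "series": [
    [0, 0, 0.03, 0],
    [0, 0, 0.05, 0],
    [0, 0, 0.05, 0]
  ]
}}

```text
time: 7.92
tcp_pos: [0.605, 0.0004, 0.173]
tool_rot: [[-0.149, 0.989, 0.001], [0.989, 0.149, -0.0], [-0.0, 0.001, -1.0]]
contact_force: [0.7, 0.2, 0.0]
finger_gap: 0.0117
finger_force: 25.0
```

>>> {"fn": "servo_tool", "kwargs": {
  "series": [
    [0, 0, 0.03, 0],
    [0, 0, 0.03, 0]
  ]
}}

```text
time: 8.18
tcp_pos: [0.6052, 0.0004, 0.1725]
tool_rot: [[-0.149, 0.989, 0.002], [0.989, 0.149, -0.0], [-0.0, 0.001, -1.0]]
contact_force: [-0.2, -0.7, 2.3]
finger_gap: 0.0118
finger_force: 25.0
```

The wrist force went from -1.7 to +2.3 N, so the roller is resting on the rod. I'll release and then back straight up.

>>> {"fn": "servo_tool", "kwargs": {
  "series": [
    [0, 0, 0, 0],
    [0, 0, 0, 0],
    [0, 0, -0.1, 0],
    [0, 0, -0.8, 0],
    [0, 0, -2, 0],
    [0, 0, -3.5, 0],
    [0, 0, -4.5, 0],
    [0, 0, -4.5, 0]
  ],
  "grip": 1
}}

```text
time: 9.18
tcp_pos: [0.6063, 0.0004, 0.3102]
tool_rot: [[-0.149, 0.989, 0.006], [0.989, 0.149, -0.0], [-0.001, 0.006, -1.0]]
contact_force: [-0.1, -0.8, 0.2]
finger_gap: 0.0876
finger_force: 0.0
```

>>> {"fn": "servo_tool", "kwargs": {
  "series": [
    [0, 0, 0, 0],
    [0, 0, 0, 0],
    [0, 0, 0, 0],
    [0, 0, 0, 0],
    [0, 0, 0, 0],
    [0, 0, 0, 0],
    [0, 0, 0, 0],
    [0, 0, 0, 0]
  ]
}}

```text
time: 10.18
tcp_pos: [0.6047, 0.0004, 0.3068]
tool_rot: [[-0.149, 0.989, 0.0], [0.989, 0.149, 0.0], [-0.0, 0.0, -1.0]]
contact_force: [-0.0, -0.5, -0.6]
finger_gap: 0.0877
finger_force: 0.0
```

>>> {"fn": "servo_tool", "kwargs": {
  "series": [
    [0, 0, 0, 0],
    [0, 0, 0, 0],
    [0, 0, 0, 0],
    [0, 0, 0, 0],
    [0, 0, 0, 0],
    [0, 0, 0, 0],
    [0, 0, 0, 0],
    [0, 0, 0, 0]
  ]
}}

```text
time: 11.18
tcp_pos: [0.6047, 0.0004, 0.3067]
tool_rot: [[-0.149, 0.989, 0.0], [0.989, 0.149, 0.0], [0.0, 0.0, -1.0]]
contact_force: [0.2, -0.2, 0.4]
finger_gap: 0.088
finger_force: 0.0
```

```bash
cat > chk.py <<'E'
from m import *
import sys
s=cam("scene");t=cam("top");cv2.imwrite(f"pics/{sys.argv[1]}.png",s["color"][80:400,180:480])
C=cloud(t).reshape(-1,3)
for lo in(.13,.15):
    q=C[(abs(C[:,0]-.604+.1513*C[:,1])<.04)&(C[:,1]>-.245)&(C[:,1]<-.08)&(C[:,2]>lo)&(C[:,2]<.18)]
    if len(q)>5: rect(q,f"top {lo}")
print(ctrl.get_state()["time"])
E
python3 chk.py s4
```

```text
top 0.13 199 c 634.3 -200.8 wh 12.9 37.2 ang 7.3 zmax 0.1602 zmed 0.1539
top 0.15 124 c 634.7 -202.5 wh 12.8 34.0 ang 10.0 zmax 0.1602 zmed 0.1559
11.275
```

View pics/s4.png

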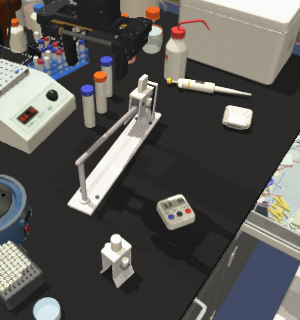

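The crop shows the carrier astride the rod against the stop at (142,97), and the knob carrier still standing at (116,260). The fin position puts the carrier's origin at y ≈ -0.190, which is rail_home. I'll confirm it is still and hand in.

>>> {"fn": "servo_tool", "kwargs": {
  "series": [
    [0, 0, 0, 0],
    [0, 0, 0, 0],
    [0, 0, 0, 0],
    [0, 0, 0, 0],
    [0, 0, 0, 0],
    [0, 0, 0, 0],
    [0, 0, 0, 0],
    [0, 0, 0, 0]
  ]
}}

```text
time: 12.28
tcp_pos: [0.6046, 0.0004, 0.3067]
tool_rot: [[-0.149, 0.989, -0.0], [0.989, 0.149, -0.0], [-0.0, -0.0, -1.0]]
contact_force: [0.3, 0.3, 0.2]
finger_gap: 0.0885
finger_force: 0.0
```

```bash
python3 chk.py s5 && python3 -c "
from rig import ctrl; print(ctrl.sign_off())"
```

```text
top 0.13 197 c 634.4 -201.1 wh 12.6 37.0 ang 8.4 zmax 0.1604 zmed 0.1539
top 0.15 120 c 634.3 -202.7 wh 12.5 33.4 ang 4.2 zmax 0.1604 zmed 0.1559
12.375
the job is handed in; nothing more can be done
None
```

The long carrier was set on the raised half of the rail, released, and rolled down by itself to rest against the stop; the short carrier was left where it stood, and the job was handed in at 12.4 s.

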